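# Release the ratchet and close the plate press

### The job

Close the plate press: with the fingertips press the tab of the ratchet pawl all the way down so that the pawl is lifted free of the teeth and stays free, then push the raised press arm down by its paddle, past the teeth, until it is fully home with its platen flat on the well plate. Only press and push, never lift the arm or grasp anything, leave the pawl free and the timer, the beaker and the bottle where they stand, and finish with the hand clear.

Things in the scene. Friction and masses are not known exactly. Their poses are not given: they have to be found in the camera images.
- plate_press: Bench press fixed to the worktop: aluminium base 250 x 140 x 12 mm with a white 24-well plate, two grey cheeks (up to 123 mm high) at its rear. Origin at worktop level under the base; z up, +x to the rear end (ratchet, pawl tab), -x to the paddle end. It stands roughly crosswise, rear end to the robot's left. In its frame the arm's pivot is at (0.040, 0, 0.070), the pawl's at (0.090, 0, 0.113).
- press_arm (a joint): Elevation of the white press arm (it carries the platen and the paddle), rad: 0 = fully down, arm level, hard stop; 0.60 to 0.72 at the start. The hinge (axis along the press's y) is stiff: the arm stays where it is left, and with the pawl free about 2 to 7 N downward on the paddle moves it. With the pawl in the teeth it is blocked at 0.5 to 0.6 rad.
- pawl (a joint): Rotation of the pawl about its pivot (axis along the press's y), rad: 0 to 0.04 at the start, nose in the teeth; 0.45 = tab fully down, hard stop. The nose is clear of the teeth above 0.2. The pivot is stiff: 2 to 3 N on the tab turns it, and it stays where it is put (no spring).
- paddle_top (a point): Centre of the upper face of the arm's grey paddle (56 mm along the arm, 42 mm across, 16 mm thick, rounded), 170 mm from the arm's pivot along the arm and 8 mm above its centre line. It moves on an arc round the pivot: about 0.18 m high at the start, 78 mm high when the arm is down. Nothing is under the paddle but the worktop.
- pawl_tab_top (a point): Centre of the upper face of the grey ribbed pawl tab (34 mm along the press, 36 mm across, 7 mm thick), behind the ratchet at the press's rear end; about 134 mm high at the start, tilted 0.22 rad up to the rear. It lies about 43 mm from the pawl's pivot along the press and sinks by 20 mm to its stop.
- bench_timer: Loose bench timer, 58 x 64 x 17 mm, lying by the press on the robot's side; a bystander. Origin at the centre of its underside.
- small_beaker: Loose glass beaker, 50 mm wide, 65 mm high, near the paddle end of the press; a bystander. Origin at the centre of its underside.
- small_bottle: Loose white bottle with a green cap, 48 mm wide, 88 mm high, on the far side of the press; a bystander. Origin at the centre of its underside.

How it is judged:
By the outcome, as a careful person would: the job done as asked, in the order asked, and still so for the second after the job is handed in, with the robot touching nothing.
It also fails if it takes over 38 s, if anything falls off the work surface, if the arm or the gripper's body presses on something with over 40 N, if the wrist force passes 120 N, or if a joint passes its speed limit or range.

### The arm

A 7-joint arm with a two-finger parallel gripper is mounted at the origin on a cart in front of the work surface, level with it; the furniture and walls round the work are solid. World frame = base frame: x ahead of the robot, y to its left, z up, the work surface at z = 0. Lengths are in mm, angles in rad, forces in N, time in s.
With the tool pointing down it reaches from about 400 to 875 mm from the base axis. Payload 19.3 kg.
Tool frame: the origin (TCP) lies at the very end of the fingers, on their centre line; the grasp point (between the pads) lies 19 mm behind it (grip_point_offset is the z of the grasp point in the tool frame, in mm); z points along the fingers, y is the line along which they close (so a half turn about z gives the same grasp; the last joint's range is limited). The gripper opens to 85 mm and grips with 20 to 120 N. Pads are 22 mm wide; open, the fingers measure 114 mm over their backs; the gripper's body (76 mm by 85 mm) begins 54 mm behind the grasp point. The pads swing forward as they close: fully open they stand 13 mm farther back than shut.
Start: joints at [1.208, 0.521, -0.036, 1.599, 0.021, 1.021, -0.113], TCP at [180.368, -598.399, 231.291] pointing down, gripper open.
Joint ranges: [-2.91, 2.91], [-0.3, 2.13], [-1.5, 1.42], [0.17, 2.43], [-1.26, 4.41], [0.16, 1.93], [-2.52, 2.52]. Speed limits (rad/s): [1.89, 1.89, 2.39, 2.39, 3.01, 3.01, 3.01].

### API

Orientations are given as a 3x3 rotation matrix whose columns are the frame's x, y, z axes.
In Python, from workcell import movep, movel, goto_joints, open_gripper, clamp, wait, inverse_kinematics, read_state, camera, PlanningError, finish_job, grip_point_offset gives the robot as it stands. Calls block until the motion is done:
- movep(position, orientation): joint-space move of the TCP to a pose.
- movel(position, frame=None, max_speed=150, guard=None): straight line of the TCP; frame=None keeps the orientation; max_speed is the mean speed in mm/s. With guard (N) it stops when the force on the tool has changed by that much, and returns True; else False.
- goto_joints(angles): joint-space move.
- open_gripper() and clamp(): open the fingers fully, or close them until they stop; the grip force is fixed at half the most.
- wait(seconds).
- inverse_kinematics(position, orientation): joint angles nearest the present ones, or None.
- read_state(): the state.
- camera(name): name is "scene" or "top"; returns a dict with "image" (384x512x3 uint8, blue, green, red), "range_z" (384x512 float32, mm along the optical axis (not along the pixel's ray), 0 where there is no reading), "fx", "fy", "cx", "cy" (pixels), "dist_coeffs" ([k1, k2, p1, p2, k3] as OpenCV has them; the pictures are not rectified), "cam_to_world" (4x4, takes a point from camera to world coordinates). Camera axes: x right, y up, looking along -z (the intrinsics and any distortion apply to the point x, -y, -z); pixel columns grow to the right and rows downward; lengths in mm; the calibration is good to about 2 mm. A picture is of the moment at which its call begins.
A pose or a line that the arm cannot do raises PlanningError and nothing moves.
- finish_job(): hands the job in; it is judged then, once.
The state is a dict: "time": time; "qpos": joint angles; "qvel": joint speeds; "joint_efforts": joint torques, N m; "eef_pos": TCP position; "tool_rot": TCP orientation; "ft_force": force on the tool from outside, world axes, zero at the start; "torque": the same for the moment, N m; "finger_gap": finger opening in mm; "gripper_force": force on a finger pad.
Only numpy, scipy, OpenCV 4.12 (cv2) and the standard library are available. Lean on these libraries where they do the work, as an engineer would, in place of code of your own. Each camera call takes 0.05 s, during which the arm holds its last target. There are 200 camera calls.

## Working session

There is one attempt and no reset: what is moved stays moved. The work goes in short steps, each a Python script; the robot and the scene stay as the last script left them, time stands still between calls to the robot, and variables do not carry over. Pictures are saved under pics/ and viewed, at most 10 in all, crops included, and the job is handed in when it is done.

```bash
mkdir -p pics
cat > h.py <<'E'
import numpy as np, cv2
from workcell import *
def cloud(c):
    h,w=c["range_z"].shape
    K=np.array([[c["fx"],0,c["cx"]],[0,c["fy"],c["cy"]],[0,0,1.]])
    uv=np.stack(np.meshgrid(np.arange(w),np.arange(h)),-1).reshape(-1,1,2).astype(float)
    n=cv2.undistortPoints(uv,K,np.array(c["dist_coeffs"],float)).reshape(h,w,2)
    z=c["range_z"].astype(float)
    P=np.stack([n[...,0]*z,-n[...,1]*z,-z,np.ones_like(z)],-1)@np.array(c["cam_to_world"]).T
    P=P[...,:3]; P[z<=0]=np.nan
    return P
E
python3 - <<'E'
from h import *
for n in("scene","top"):
    c=camera(n); np.savez("pics/"+n,P=cloud(c),I=c["image"]); cv2.imwrite(f"pics/{n}.png",c["image"])
    print(n,np.round(c["cam_to_world"],2).tolist())
print(read_state())
E
```

```text
scene [[-0.61, 0.56, -0.56, 58.21], [-0.79, -0.42, 0.44, 453.45], [0.01, 0.71, 0.7, 690.54], [0.0, 0.0, 0.0, 1.0]]
top [[0.01, 0.99, -0.16, 407.58], [-1.0, 0.01, -0.02, 71.59], [-0.02, 0.16, 0.99, 951.41], [0.0, 0.0, 0.0, 1.0]]
{'time': 0.1, 'qpos': array([ 1.20777665,  0.5219647 , -0.03634259,  1.59993646,  0.02119879,
        1.02105777, -0.1127815 ]), 'qvel': array([-6.59822006e-04, -3.58305971e-04, -1.29762823e-03, -2.29675886e-03,
       -1.27696240e-03,  3.27384612e-04,  6.51129834e-05]), 'joint_efforts': array([ 3.48697540e-03, -9.28484273e+01,  1.98436193e+00, -3.70533299e+01,
        1.82259106e-02,  5.35824511e-03, -1.49985402e-05]), 'eef_pos': array([ 180.30438983, -598.13083561,  230.78189149]), 'tool_rot': array([[ 9.57428058e-01,  2.88671785e-01, -3.38297628e-04],
       [ 2.88671977e-01, -9.57427616e-01,  9.21327902e-04],
       [-5.79341212e-05, -9.79762229e-04, -9.99999518e-01]]), 'ft_force': array([0.3989755 , 0.80740673, 0.02757293]), 'torque': array([ 0.02830033, -0.00117116,  0.03185352]), 'gripper_force': 0.0, 'finger_gap': 85.47882426640255}
```

View pics/scene.png

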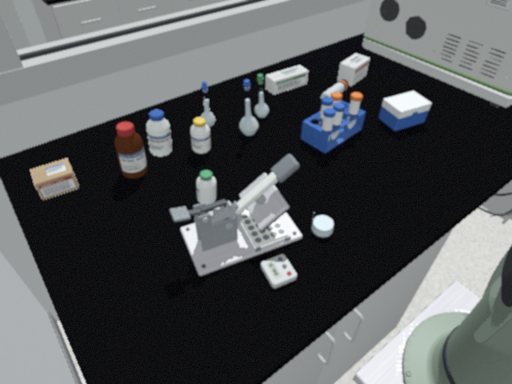

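View pics/top.png

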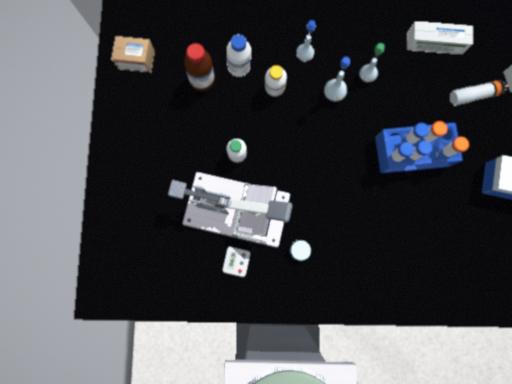

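Scene view: tab at (180,213), paddle at (285,167), bottle at (206,187), beaker at (322,227) and timer at (279,271). Top view: tab at (178,189), paddle at (280,211), and the base corners at about (197,174), (291,190), (279,246) and (184,228).

Run:
```python
from h import *
d=np.load("pics/top.npz");P,I=d["P"],d["I"]
s=np.load("pics/scene.npz")["P"]
for n,(u,v) in dict(tab=(178,189),pad=(280,211),bottle=(236,148),beaker=(300,250),timer=(237,262)).items():
    print(n,np.round(P[v,u]))
for n,(u,v) in dict(tab=(180,213),pad=(285,167)).items(): print("scene",n,np.round(s[v,u]))
t=P[189,178]
def near(Q,c,r,zl,zh):
    q=Q.reshape(-1,3); return q[(np.hypot(*(q[:,:2]-c[:2]).T)<r)&(q[:,2]>zl)&(q[:,2]<zh)]
base=near(P,P[211,238],165,6,22)
# exclude timer
tm=P[262,237]; base=base[np.hypot(*(base[:,:2]-tm[:2]).T)>48]
r=cv2.minAreaRect(base[:,:2].astype(np.float32)); print("rect",r,np.round(cv2.boxPoints(r)),len(base))
for nm,Q in(("top",P),("scene",s)):
    a=near(Q,t,28,110,160); print(nm,"tab",len(a),np.round(a.min(0)),np.round(a.max(0)),np.round(np.median(a,0)))
    a=near(Q,P[211,280],45,140,220); print(nm,"pad",len(a),np.round(a.min(0)),np.round(a.max(0)),np.round(np.median(a,0)))
crop=cv2.resize(I[130:290,150:330],None,fx=4,fy=3.7,interpolation=cv2.INTER_CUBIC);cv2.imwrite("pics/topc.png",crop)
```

```text
tab [550. 259. 134.]
pad [498.  33. 181.]
bottle [660. 134.  87.]
beaker [420. -24.  27.]
timer [389. 131.  12.]
scene tab [550. 263. 133.]
scene pad [495.  40. 176.]
rect ((552.1227416992188, 109.5772933959961), (290.6195068359375, 210.64894104003906), 76.69371795654297) [[416.  -8.]
 [621. -56.]
 [688. 227.]
 [483. 275.]] 2595
top tab 276 [533. 231. 121.] [571. 282. 137.] [550. 260. 132.]
top pad 537 [477.  10. 143.] [524.  77. 190.] [501.  39. 174.]
scene tab 281 [529. 233. 121.] [569. 282. 139.] [546. 261. 133.]
scene pad 552 [475.   9. 142.] [522.  77. 191.] [497.  44. 172.]
```

View pics/topc.png

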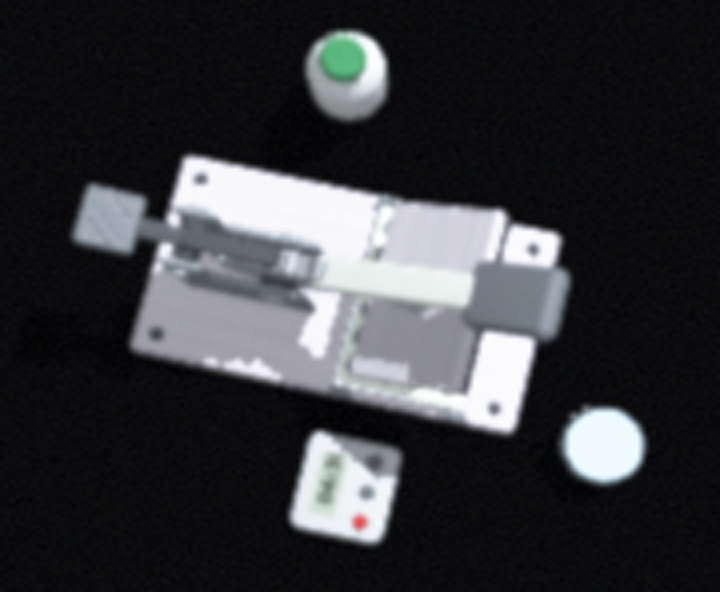

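The top crop shows the base corners at crop pixels (185,157), (560,230), (515,432) and (132,350). The tab at (110,218) and the paddle at (518,300) are both unobstructed, and the beaker is at (603,445). Next I fit the press pose and press the tab.

```bash
cat >> h.py <<'E'
def pose():
    # base rim corners in the top picture -> plane z=12
    c=camera("top")
    px=np.array([[185,157],[560,230],[515,432],[132,350]],float)/[4,3.7]+[150,130]
    K=np.array([[c["fx"],0,c["cx"]],[0,c["fy"],c["cy"]],[0,0,1.]])
    n=cv2.undistortPoints(px[:,None],K,np.array(c["dist_coeffs"],float))[:,0]
    T=np.array(c["cam_to_world"]); d=np.c_[n[:,0],-n[:,1],-np.ones(4)]@T[:3,:3].T
    return T[:3,3]+d*((12-T[2,3])/d[:,2])[:,None]
def tool(u,tilt=0):
    """tool y along -press x, z down, leaned about the press's y so that z=-paddle normal at elevation tilt"""
    U=np.array([*u,0.]);Z=np.array([0,0,1.])
    z=-(np.sin(tilt)*U+np.cos(tilt)*Z); y=-(np.cos(tilt)*U-np.sin(tilt)*Z)
    return np.c_[np.cross(y,z),y,z]
E
python3 - <<'E'
from h import *
q=pose(); print(np.round(q,1)); o=q.mean(0)[:2]
x=(q[0]+q[3]-q[1]-q[2])[:2]; u=x/np.linalg.norm(x)
print("origin",o,"u",u,np.degrees(np.arctan2(u[1],u[0])),[np.linalg.norm(q[i]-q[i-1]) for i in range(4)])
v=np.array([-u[1],u[0]])
for n,p in dict(tab=(548,260.5),pad=(497,36)).items(): print(n,(np.array(p)-o)@u,(np.array(p)-o)@v)
print(np.linalg.det(tool(u,.6)))
s=[]
for nm,p,t in [("tabhi",[548,262,200],0),("tab",[548,262,110],0)]: print(nm,inverse_kinematics(np.array(p),tool(u,t)))
for th in (.72,.66,.4,0):
    p=[*(o+u*(40-170*np.cos(th)+8*np.sin(th))),70+170*np.sin(th)+8*np.cos(th)]
    print(th,np.round(p),inverse_kinematics(np.array(p),tool(u,th)) )
E
```

```text
[[615.8 241.4  12. ]
 [566.3  -1.3  12. ]
 [427.7  27.2  12. ]
 [480.1 269.9  12. ]]
origin [522.4959769  134.30032921] u [0.20543457 0.97867085] 78.14506043275728 [np.float64(138.64390040316513), np.float64(247.64393637926773), np.float64(141.4850069675391), np.float64(248.3516655622368)]
tab 128.74734741373953 0.9657311387109273
pad -101.44142203465448 4.757883539935117
1.0000000000000002
tabhi [-0.8022697   0.55735586  0.3815966   1.69562724 -0.24708302  0.93633761
 -2.10334243]
tab [-0.79876741  0.6797055   0.38064958  1.76185642 -0.34355224  0.76605599
 -2.02243131]
0.72 [506.  54. 188.] [-0.93145334  0.74159825  0.59190985  1.76250594  0.21020263  1.17223253
 -2.28709066]
0.66 [504.  47. 181.] [-0.91090453  0.71606057  0.59223766  1.79620187  0.18546866  1.1117261
 -2.25970142]
0.4 [499.  23. 144.] [-0.79852337  0.63736872  0.59338719  1.9295759   0.01891473  0.85238475
 -2.06050352]
0 [496.   7.  78.] [ 0.00326761  0.5609379  -0.18093498  2.04897575  0.18519918  0.54669565
 -2.08681103]
```

```bash
cat >> h.py <<'E'
O=np.array([522.5,133.5]); U2=np.array([np.cos(np.radians(77.6)),np.sin(np.radians(77.6))]); V2=np.array([-U2[1],U2[0]])
def W(x,z,y=0): return np.array([*(O+U2*x+V2*y),z])
def tool2(tilt,s):
    z=tool(U2,tilt)[:,2]; y=s*np.array([*V2,0]); return np.c_[np.cross(y,z),y,z]
def local(P):
    q=P.reshape(-1,3); q=q[~np.isnan(q[:,0])]; d=q[:,:2]-O
    return np.c_[d@U2,d@V2,q[:,2]]
def arc(th,h=8): return W(40-170*np.cos(th)+h*np.sin(th),70+170*np.sin(th)+h*np.cos(th))
def report():
    for n in("top","scene"):
        L=local(cloud(camera(n)))
        a=L[(abs(L[:,1])<22)&(L[:,0]>118)&(L[:,0]<150)&(L[:,2]>90)&(L[:,2]<150)]
        f=np.polyfit(a[:,0],a[:,2],1); print(n,"tab slope %.3f z@133 %.1f v %.1f"%(f[0],np.polyval(f,133),a[:,1].mean()),len(a))
        a=L[(abs(L[:,1])<15)&(L[:,0]<-20)&(L[:,0]>-170)&(L[:,2]>60)]
        a=a[np.hypot(a[:,0]-40,a[:,2]-70)>148]
        th=np.arctan2(a[:,2]-70,40-a[:,0]); print("   arm theta med %.3f (top face reads ~.045 high)"%np.median(th),"x/z med",np.round(np.median(a,0)),len(a))
E
python3 - <<'E'
from h import *
report()
for s in (1,-1):
  for p,t in [(W(136,160),0),(W(136,110),0),(arc(.72,30),.7),(arc(.6),.6),(arc(.3),.3),(arc(0),0)]:
    q=inverse_kinematics(p,tool2(t,s)); print(s,np.round(p),None if q is None else np.round(q,2))
E
```

```text
top tab slope 0.182 z@133 132.4 v -0.4 223
   arm theta med 0.654 (top face reads ~.045 high) x/z med [-102.   -0.  179.] 325
scene tab slope 0.159 z@133 134.0 v 3.3 226
   arm theta med 0.663 (top face reads ~.045 high) x/z med [-97.   0. 178.] 268
1 [552. 266. 160.] [ 0.2   0.93 -1.28  1.66  0.93  1.28  1.66]
1 [552. 266. 110.] [ 0.19  1.02 -1.28  1.69  1.03  1.26  1.6 ]
1 [508.  67. 205.] [ 0.1   0.87 -1.07  1.67  0.93  1.82  1.7 ]
1 [502.  40. 173.] [ 0.28  0.98 -1.28  1.77  1.04  1.82  1.63]
1 [497.  16. 128.] [ 0.5   0.91 -1.28  1.91  1.04  1.43  1.74]
1 [495.   7.  78.] [-0.78  0.84  0.97  2.09 -1.02  0.8  -2.52]
-1 [552. 266. 160.] [ 0.08  0.78 -0.99  1.67  0.72  1.11 -1.34]
-1 [552. 266. 110.] [-0.    0.79 -0.84  1.7   0.69  0.97 -1.32]
-1 [508.  67. 205.] [-0.09  0.72 -0.71  1.68  0.78  1.62 -1.29]
-1 [502.  40. 173.] [-0.02  0.69 -0.69  1.78  0.78  1.44 -1.27]
-1 [497.  16. 128.] [ 0.08  0.59 -0.55  1.93  0.65  1.   -1.08]
-1 [495.   7.  78.] [ 0.22  0.59 -0.46  2.04  0.45  0.61 -0.77]
```

Run:
```python
from h import *
R=tool2(0,-1)
clamp()
movep([580,-100,330],R); movep(W(136,230),R); print(read_state()["time"])
movel(W(136,150),max_speed=120)
g=movel(W(136,106),max_speed=25,guard=14); s=read_state(); print(g,s["eef_pos"],s["ft_force"],s["finger_gap"],s["time"])
movel(W(136,210),max_speed=150); 
report(); c=camera("scene"); I=c["image"][140:290,140:340]
cv2.imwrite("pics/s2.png",cv2.resize(I,None,fx=4,fy=4,interpolation=cv2.INTER_CUBIC)); print(read_state()["time"])
```

```text
4.7417
True [552.03387574 266.95707108 114.58927014] [-3.41288533 -2.52942335 16.85723095] -0.04260812302133386 6.8583Traceback (most recent call last):
  File "<stdin>", line 8, in <module>
  File "h.py", line 37, in report
    f=np.polyfit(a[:,0],a[:,2],1); print(n,"tab slope %.3f z@133 %.1f v %.1f"%(f[0],np.polyval(f,133),a[:,1].mean()),len(a))
    raise TypeError("expected non-empty vector for x")
TypeError: expected non-empty vector for x
```

```bash
sed -i 's/        f=np.polyfit/        if len(a)<9: print(n,"tab hidden"); continue\n        f=np.polyfit/' h.py
python3 - <<'E'
from h import *
movep(arc(.62,80),tool2(.62,-1))
report(); c=camera("scene"); I=c["image"][140:290,140:340]
cv2.imwrite("pics/s2.png",cv2.resize(I,None,fx=4,fy=4,interpolation=cv2.INTER_CUBIC)); s=read_state();print(s["time"],s["eef_pos"],arc(.62,80))
E
```

```text
top tab hidden
scene tab slope -0.227 z@133 115.2 v 3.4 229
   arm theta med 0.666 (top face reads ~.045 high) x/z med [-88.   6. 184.] 384
8.5917 [511.49832303  83.32766118 233.62532185] [511.36027748  82.83363634 233.88625382]
```

View pics/s2.png

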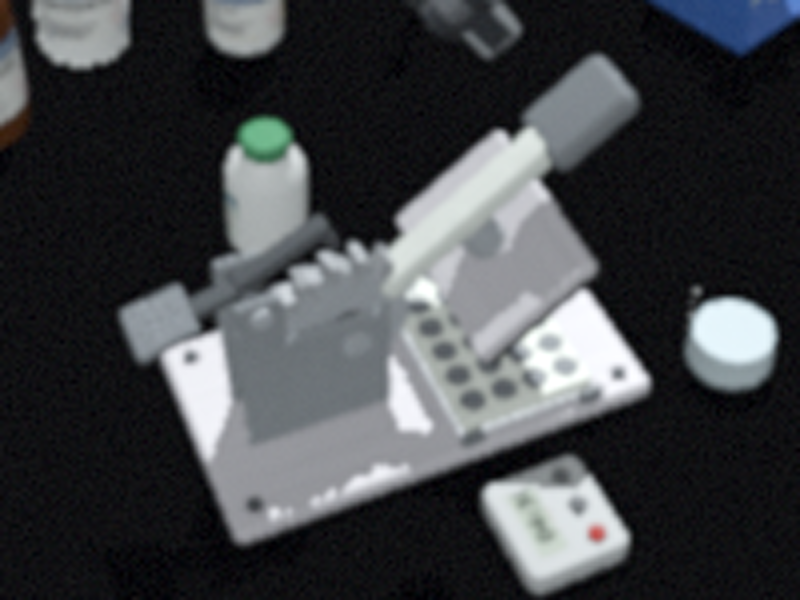

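Scene crop: the tab at (158,322) is fully down, with slope -0.227 (its stop). The pawl nose at (325,228) is well above the teeth, and the arm is still up with the fingertips above it. Now I push the paddle along its arc.

Run:
```python
from h import *
movel(arc(.62,30),max_speed=100)
g=movel(arc(.60,4),tool2(.60,-1),max_speed=40,guard=4); s=read_state(); print("contact",g,s["eef_pos"],s["ft_force"],s["time"])
for th in (.5,.4,.3,.2,.1,.03,-.03):
    g=movel(arc(th,6),tool2(max(th,0),-1),max_speed=60 if th>.05 else 25,guard=18); s=read_state()
    print(th,g,np.round(s["eef_pos"],1),np.round(arc(th,6),1),np.round(s["ft_force"],1),s["time"])
    if g: break
```

```text
contact False [501.4668804   37.8536135  169.30717653] [-0.07673055  0.28868143 -0.4706564 ] 10.125
0.5 False [499.7  29.5 157.2] [499.7  29.7 156.8] [-0.4 -0.1  0.1] 10.525
0.4 False [498.   22.2 142. ] [498.   21.9 141.7] [0.9 0.8 0.9] 10.9583
0.3 False [496.6  16.  126.2] [496.6  15.7 126. ] [ 0.6  0.3 -0.7] 11.3917
0.2 False [495.6  11.2 109.9] [495.6  11.  109.7] [-0.5  0.4 -0.4] 11.825
0.1 False [494.9   8.2  93.2] [494.9   7.9  92.9] [ 0.3  0.2 -0.2] 12.2583
0.03 False [494.4   6.4  81. ] [494.6   6.8  81.1] [ 0.2 -0.1 -0.2] 12.8833
-0.03 True [494.8   6.8  77.8] [494.6   6.4  70.9] [-5.4 -0.3 19.5] 13.1667
```

Run:
```python
from h import *
report(); I=camera("scene")["image"][90:290,140:380]
cv2.imwrite("pics/s3.png",cv2.resize(I,None,fx=3,fy=3,interpolation=cv2.INTER_CUBIC))
```

```text
top tab slope -0.192 z@133 113.3 v -0.4 199
   arm theta med 1.205 (top face reads ~.045 high) x/z med [-120.    2.  487.] 1671
scene tab slope -0.214 z@133 115.1 v 3.3 230
   arm theta med 1.031 (top face reads ~.045 high) x/z med [-91.   8. 273.] 1164
```

View pics/s3.png

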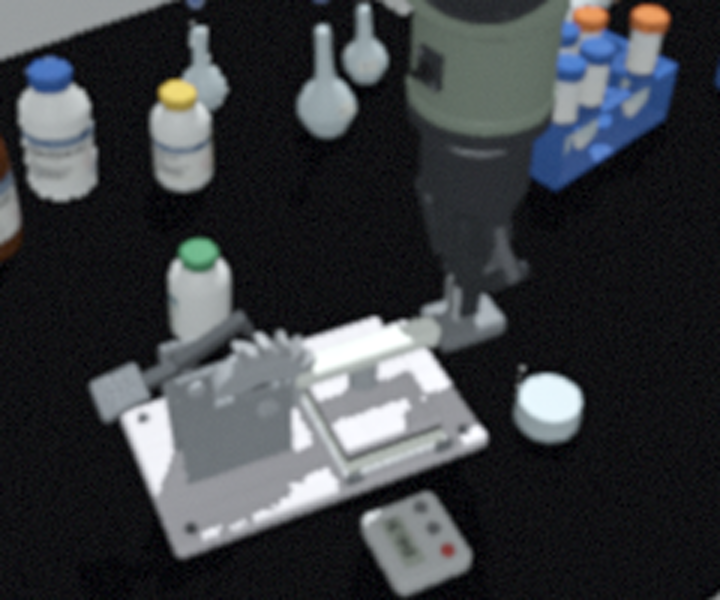

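The arm is down: the paddle is under the fingers at (465,325), the platen is on the plate, the pawl is still free and the bystanders haven't moved. Next I retract and check the angle.

Run:
```python
from h import *
p=read_state()["eef_pos"]; movel(p+[0,0,150],max_speed=150)
movep([560,-200,300],tool2(0,-1)); report()
for n in("top","scene"):
    L=local(cloud(camera(n))); a=L[(abs(L[:,1])<15)&(L[:,0]<-108)&(L[:,0]>-152)&(L[:,2]>55)&(L[:,2]<120)]
    f=np.polyfit(a[:,0],a[:,2],1); print("paddle slope %.3f z@-130 %.1f"%(f[0],np.polyval(f,-130)))
I=camera("scene")["image"][140:290,140:340]
cv2.imwrite("pics/s4.png",cv2.resize(I,None,fx=4,fy=4,interpolation=cv2.INTER_CUBIC)); print(read_state()["time"])
```

```text
top tab slope -0.190 z@133 113.2 v -0.4 201
   arm theta med 0.044 (top face reads ~.045 high) x/z med [-134.    0.   78.] 276
scene tab slope -0.195 z@133 115.1 v 3.2 227
   arm theta med 0.053 (top face reads ~.045 high) x/z med [-132.    1.   79.] 195
paddle slope -0.004 z@-130 77.7
paddle slope -0.009 z@-130 79.1
15.6333
```

View pics/s4.png

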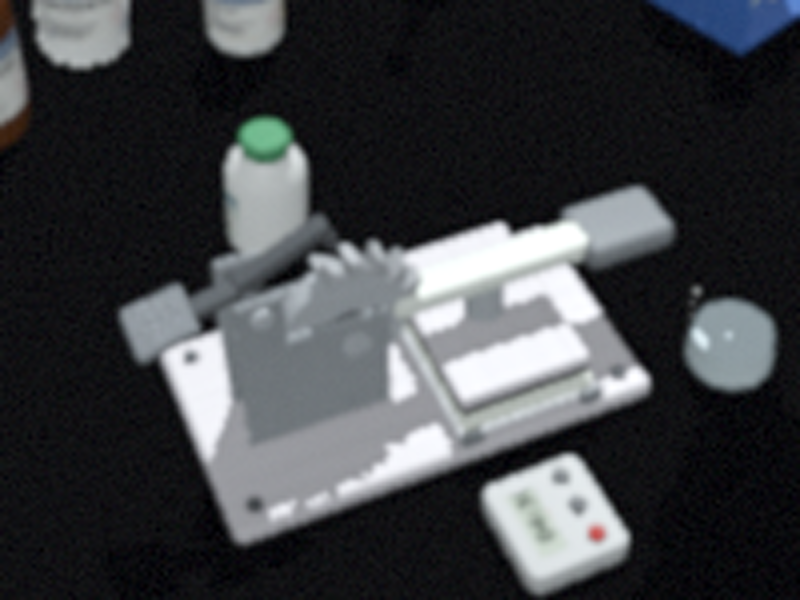

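The arm is level, with the paddle at (620,225) and its top 78 mm high, and the platen is flat on the plate. The pawl is free, the bystanders are unmoved and the hand is clear.

```bash
python3 -c "
from workcell import *
print(finish_job())"
```

```text
the job is handed in; nothing more can be done
None
```

The plate press is closed and the job is handed in: pawl at its stop and free of the teeth, arm level with the platen flat on the well plate, timer, beaker and bottle where they stood, hand clear, about 16 s on the robot's clock (no verdict was returned).

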